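# Pin the desiccant canister's hold-down bar

## Robot

A 6-joint arm with a two-finger parallel gripper is mounted at the origin on the work surface. World frame = base frame: x ahead of the robot, y to its left, z up, the work surface at z = 0. Lengths are in mm, angles in degrees, forces in N, time in s.
With the tool pointing down it reaches from about 350 to 850 mm from the base axis. Payload 8.1 kg.
Tool frame: the origin (TCP) lies midway between the tips of the shut fingers; the grasp point (between the pads) lies 19 mm behind it; z points along the fingers, y is the direction in which the jaws open and shut (so a half turn about z gives the same grasp; the last joint's range is limited). The gripper opens to 85 mm and grips with 20 to 120 N. Pads are 22 mm wide; open, the fingers measure 114 mm over their backs; the gripper's body (76 mm by 85 mm) begins 54 mm behind the grasp point. The pads swing forward as they close: fully open they stand 13 mm farther back than shut.
Start: joints at [-77.773, 7.471, 85.268, -0, 87.261, -4.893], TCP at [176.644, -573.413, 231.292] pointing down, gripper open.
Joint ranges: [-169.43, 169.43], [-51.17, 129.36], [1.28, 143.12], [-76.62, 256.62], [0, 156.53], [-152.29, 152.29]. Speed limits (degrees/s): [136.94, 136.94, 159.86, 180, 180, 180].

## Interface

Orientations are given as [roll, pitch, yaw] about the fixed x, y, z axes, in that order (R = Rz(yaw) Ry(pitch) Rx(roll)).
In Python, from bench import r gives the robot as it stands.
- The arm moves only by the tool carry_out, never from a script. Its argument "increments" is a list of rows, each a list of 3 entries, a list of its own where there are three numbers: the shift along the tool's x, y, z in m, then the turn, a rotation vector about the tool's x, y, z in rad, then the closure, from 0 (fully open) to 1 (shut). A call has 1 to 12 rows; each row shifts and turns the pose as measured when the row begins, along the tool's axes as they then stand; what a row does not reach is not made up. A row lasts 1/10 s, in which the tool goes at most 50 mm and 8.59 degrees, less where a joint would pass 70% of its speed; a pose out of reach is approached as far as the arm can. A call with a gripper value outside its range is refused whole. The fingers move at their own pace and stop on an object; "newtons" is the grip in N (left out, the last holds). Time passes only in rows, so rows that do not move let the fingers close. It gives the time, the measured TCP pose, the force and the opening at its end, in the units of the state.
- r.sense(): the state, without advancing time (a new reading comes with each control period).
- r.snapshot(name): name is "scene" or "top"; returns a dict with "image" (480x640x3 uint8, blue, green, red), "vertical_fov" (degrees; the focal length in pixels is half the picture's height over the tangent of half this angle, whatever the lens; pixels are square), "cx", "cy" (the principal point, pixels), "k1" (the pictures are not rectified: a ray, as slopes to the right and down, at radius r is drawn at 1 + k1 r^2 times it, then the intrinsics apply), "rvec" (rotation vector, rad) and "tvec" (3), from world to camera coordinates, as OpenCV has them. Camera axes: x right, y down, z forward; pixel columns grow to the right and rows downward; lengths in mm; the calibration is good to about 2 mm. A picture is of the moment at which its call begins. There is no depth.
- r.hand_in(): hands the job in, once; it reports no verdict.
The state is a dict: "time": time; "joint_pos": joint angles; "qd": joint speeds; "joint_efforts": joint torques, N m; "tool_pos": TCP position; "tcp_rot": TCP orientation; "ft_force": force on the tool from outside, world axes, zero at the start; "wrist_torque": the same for the moment, N m; "finger_gap": finger opening in mm.
Only numpy, scipy, OpenCV 4.12 (cv2) and the standard library are available. Lean on these libraries where they do the work, as an engineer would, in place of code of your own. Each camera call takes 0.05 s, during which the arm holds its last target.

## Task

Swing the hold-down bar across over the yellow canister, then take the steel pin from its stand and push it down through the hole in the bar into the hole of the strike block below, fully home so that its head rests on the bar. The strike block is clamped somewhere along its rail, so find its hole by feel with light pressure: never lean hard on the pin. Let go of the pin at the end, and leave the canister in its collar and everything else on the shelf where it is.

Things in the scene. Friction and masses are not known exactly. Their poses are not given: they have to be found in the camera images.
- bracket: Fixed canister clamp: steel base plate 100 x 250 x 10 mm; origin at the centre of its underside, z up, y along its length from hinge post (y = -75 mm, radius 13 mm, top 113 mm high) to strike block (y = +75 mm; steel, 72 mm along x, 46 mm along y, clamped on its post; fixed sideways, floats on springs: sinks 5 mm at most, 1 N to start and 2 N per mm). The canister stands in a collar at the centre.
- bar (a joint): Angle (rad) of the hold-down bar about its upright hinge. 0: along the bracket's +y, over the canister and strike_mid. Grows as it swings open, anticlockwise seen from above, towards the bracket's -x. Range -0.12 to 1.25; starts at 0.6 to 1.1. No stop or detent at 0; light friction (about 1 N at the knob) holds it where it is left; a pin in its hole can drag it along.
- hinge_axis (a point): Point on the bar's hinge axis at the height of the bar's top face (99 mm above the shelf). Fixed to the bracket.
- bar_knob (a point): Point on the axis of the bar's upright round black knob, 75 mm from the hinge axis. The knob is 16 mm in diameter and stands 40 mm up from the bar's top face; this point is 26 mm above that face (125 mm above the shelf).
- bar_hole (a point): Centre of the hole in the bar, at its top face (99 mm above the shelf), 150 mm from the hinge axis. The hole is round, 16 mm in diameter, through the flat aluminium bar (12 mm thick, underside 87 mm above the shelf), with 1.5 mm chamfers.
- strike_mid (a point): Point on the strike block's flat top (85 mm above the shelf unpressed, 2 mm under the bar) at the bracket's y = +75 mm, x = 0. The block's hole lies within 10 mm of it to either side along the bracket's x (exactly on it along y); its place is not measured: feel for it. Hole 13.5 mm along x, 16.5 mm along y, 36 mm deep, 1.5 mm chamfer.
- pin_mid (a point): Middle of the steel pin (87 mm long, 170 g), 43.5 mm above its foot. Shank 12 mm in diameter, 42 mm long, its foot tapered over 2.5 mm to 8.4 mm; above it the head to grip, 24 mm in diameter, 45 mm long. z runs from foot to head. Starts upright in its stand, head's underside on the stand's top, 50 mm above the shelf. Fully home, this point is 100.5 mm above the shelf.
- pin_foot (a point): Centre of the pin's foot (lower end of the shank), 43.5 mm below pin_mid. Fully home it is 57 mm above the shelf.
- pin: The same steel pin as a body; origin at its foot.
- pin_stand: Fixed grey plastic block 60 x 60 x 50 mm with a hole 13.5 mm in diameter and 46 mm deep in its top that holds the pin; origin at the centre of its underside. It stands left or right of the bracket.
- canister_mid (a point): Centre of the yellow tinted canister in the clamp (60 mm in diameter, 66 mm tall, grey end caps), standing in the bracket's collar; its top is 76 mm above the shelf, 11 mm below the bar (6 mm below the rubber pad). Leave it standing there.
- funnel_stand: Fixed brass funnel (74 mm across, rim 78 mm high) in the round hole of a 90 x 90 mm steel stand; origin under its centre. Left or right of the bracket, opposite the pin stand. Not needed.
- vial_mid (a point): Bystander: centre of a glass vial, 25 mm in diameter, 64 mm tall.
- stopper_mid (a point): Bystander: centre of a grey rubber stopper, 34 mm in diameter, 28 mm tall.
- wrench_mid (a point): Bystander: middle of a stubby torque wrench lying flat, 190 mm long, 31 mm high at its drive.
- spare_mid (a point): Bystander: centre of a spare canister like the clamped one, standing by itself.
- level_mid (a point): Bystander: centre of an aluminium spirit level, 26 x 120 x 30 mm.
- jar_mid (a point): Bystander: centre of a white jar, 60 mm in diameter, 75 mm tall.
Things that resemble listed ones, but are neither listed nor needed, are in the scene too. Leave any purple or turquoise look-alike of the part that bears canister_mid alone.

How it is judged:
By the outcome, as a careful person would: the job done as asked, in the order asked, and still so for the second after the job is handed in, with the robot touching nothing.
It also fails if it takes over 67 s, if anything falls off the work surface, if the arm or the gripper's body presses on something with over 40 N, if the wrist force passes 120 N, or if a joint passes its speed limit or range.

## Working session

There is one attempt and no reset: what is moved stays moved. The work goes in short steps, Python scripts to look and compute and a tool call to move; the robot and the scene stay as the last step left them, time stands still between calls to the robot, and variables do not carry over. Pictures are saved under pics/ and viewed, and the job is handed in when it is done.

Besides the shell and the picture viewer there is one more tool, called after ">>>" by a JSON object that holds its "fn" and its "kwargs". carry_out: Moves the arm, as the interface text tells. Its arguments: {"type":"object","properties":{"increments":{"type":"array"},"newtons":{"type":"number"}},"required":["increments"]}

```bash
ls; mkdir -p pics; cat > h.py <<'E'
import numpy as np, cv2
from scipy.spatial.transform import Rotation as Ro
from bench import r
def shot(n,f):
    s=r.snapshot(n); cv2.imwrite('pics/'+f,s['image']); 
    np.save('pics/'+f+'.npy',{k:v for k,v in s.items()},allow_pickle=True); return s
def load(f): return np.load('pics/'+f+'.npy',allow_pickle=True).item()
def KD(s):
    f=240/np.tan(np.radians(s['vertical_fov'])/2)
    return np.array([[f,0,s['cx']],[0,f,s['cy']],[0,0,1.]]),np.array([s['k1'],0,0,0,0.])
def ray(s,p):
    K,D=KD(s); f=K[0,0]
    u=cv2.undistortPoints(np.array([[p]],float),K,D)[0,0]
    R=cv2.Rodrigues(np.array(s['rvec'],float))[0]; t=np.array(s['tvec'],float).ravel()
    return -R.T@t, R.T@np.array([u[0],u[1],1])
def onz(s,p,z):
    o,d=ray(s,p); return o+d*(z-o[2])/d[2]
def proj(s,P):
    K,D=KD(s); return cv2.projectPoints(np.array(P,float).reshape(-1,1,3),np.array(s['rvec'],float),np.array(s['tvec'],float),K,D)[0][:,0]
def tri(s1,p1,s2,p2):
    o1,d1=ray(s1,p1);o2,d2=ray(s2,p2);d1/=np.linalg.norm(d1);d2/=np.linalg.norm(d2)
    A=np.stack([d1,-d2],1);x=np.linalg.lstsq(A,o2-o1,rcond=None)[0]
    a=o1+d1*x[0];b=o2+d2*x[1];return (a+b)/2,np.linalg.norm(a-b)
E
python3 - <<'E'
from h import *
for n in('scene','top'):
    s=shot(n,n+'0.png'); print({k:v for k,v in s.items() if k!='image'}, ray(s,(320,240))[0])
print(r.sense())
E
```

```text
pics
{'vertical_fov': 50.05702212934869, 'cx': 318.04076623165986, 'cy': 233.69610912059056, 'k1': 0.024160033741530418, 'rvec': array([ 0.77436764,  2.48114302, -1.26066644]), 'tvec': array([ 442.22344894, -149.75155414, 1270.65477017])} [982.68762209 675.97134791 640.26434065]
{'vertical_fov': 49.96149844233119, 'cx': 323.5520450966844, 'cy': 242.6883398075192, 'k1': -0.13146910459220978, 'rvec': array([ 2.17532948, -2.13744124,  0.08825979]), 'tvec': array([  56.66578946,  581.67699125, 1113.64869484])} [ 460.88354447   39.32424529 1169.53516901]
{'time': 0.1, 'joint_pos': array([-7.77722322e+01,  7.51082966e+00,  8.53241257e+01, -3.12362978e-04,
        8.72621537e+01, -4.89229682e+00]), 'qd': array([-0.06832783, -0.08329912, -0.17784218,  0.09597224,  0.04489916,
       -0.01598121]), 'joint_efforts': array([ 1.37575036e-03, -5.70950353e+01, -5.01941121e+01, -2.91305978e-04,
        8.09004618e-03,  3.62936203e-05]), 'tool_pos': array([ 176.54460255, -572.90965135,  230.3384225 ]), 'tcp_rot': array([-1.79903218e+02, -7.97090326e-03,  1.71200731e+01]), 'ft_force': array([ 0.70575693, -0.61697122,  0.55493494]), 'wrist_torque': array([-0.00706779,  0.05970611, -0.00949696]), 'finger_gap': 85.69685534705546}
```

View pics/scene0.png

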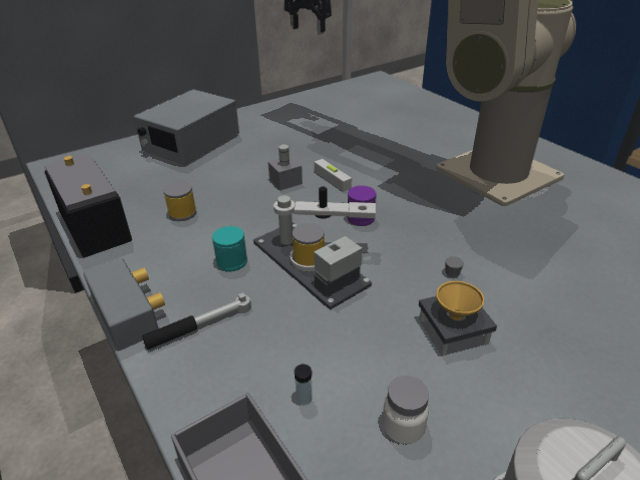

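View pics/top0.png

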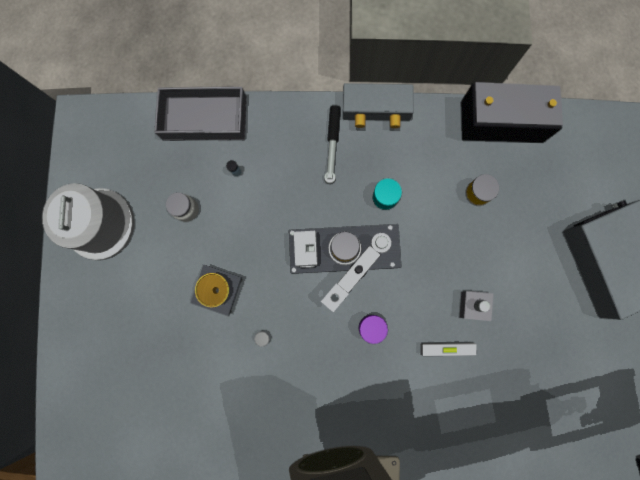

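The top view shows the bracket around (345,248): hinge post at (381,242), strike block at (305,248), bar end at (334,298), knob at (359,269). The pin is at (482,306) in its stand, with the purple look-alike at (373,329). I'll zoom in to measure.

```bash
python3 - <<'E'
from h import *
a=load('top0.png')['image'];b=load('scene0.png')['image']
A=cv2.resize(a[215:335,280:440],None,fx=5,fy=5,interpolation=cv2.INTER_CUBIC)
cv2.imwrite('pics/zt.png',A)
B=cv2.resize(b[170:310,240:400],None,fx=4.2,fy=4.2,interpolation=cv2.INTER_CUBIC)
cv2.imwrite('pics/zs.png',B)
C=np.hstack([cv2.resize(a[280:330,450:510],(480,400),interpolation=cv2.INTER_CUBIC),cv2.resize(b[140:195,260:310],(320,352),interpolation=cv2.INTER_CUBIC)[:400] if 0 else cv2.resize(b[140:190,260:300],(320,400),interpolation=cv2.INTER_CUBIC)])
cv2.imwrite('pics/zp.png',C)
E
```

```text
(no output)
```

View pics/zt.png

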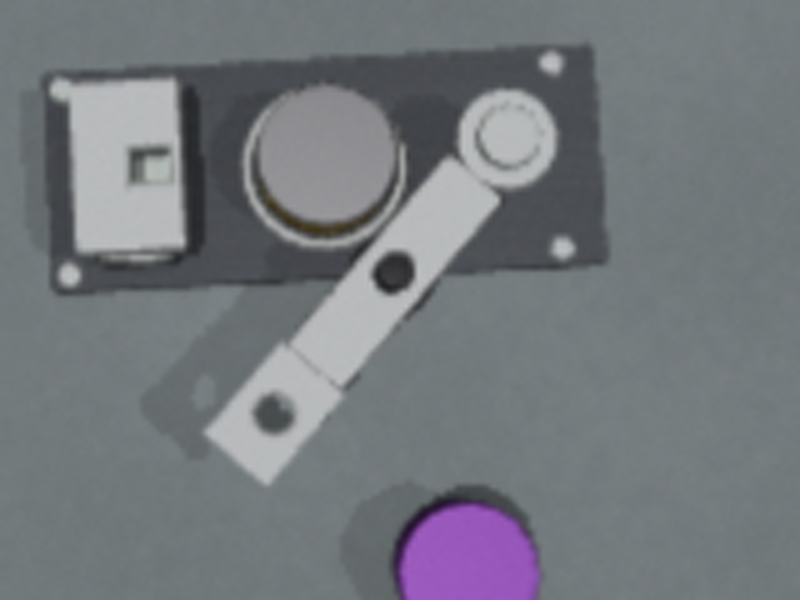

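View pics/zs.png

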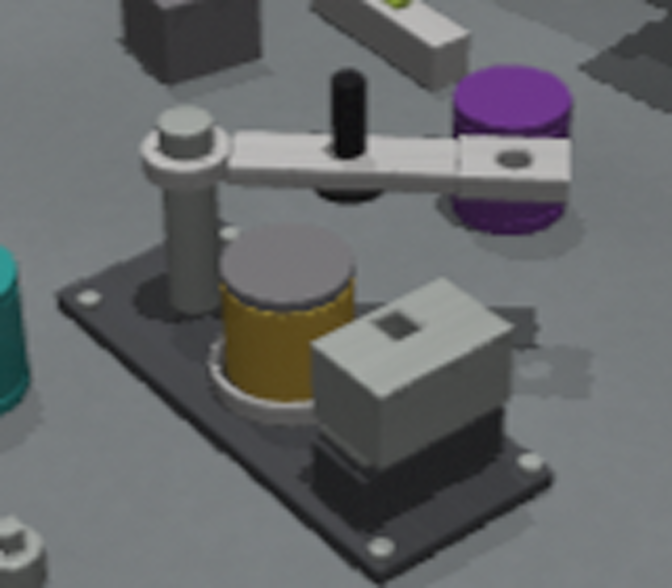

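View pics/zp.png

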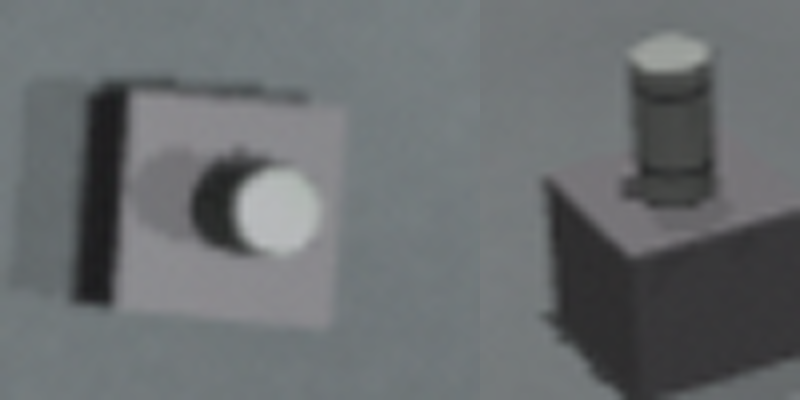

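```bash
python3 - <<'E'
from h import *
T=load('top0.png');S=load('scene0.png')
t=lambda U,V:((U+.5)/5-.5+280,(V+.5)/5-.5+215)
s=lambda U,V:((U+.5)/4.2-.5+240,(V+.5)/4.2-.5+170)
def show(n,zt,pt,ps):
    a=onz(T,t(*pt),zt);b=onz(S,s(*ps),zt);m,g=tri(T,t(*pt),S,s(*ps))
    print(n,'top',a.round(1),'scene',b.round(1),'tri',m.round(1),'gap',round(g,1)); return a,b
show('bolt TL? strike,+x',10,(61,89),(381,547))
show('bolt strike,-x',10,(70,275),(531,463))
show('bolt hinge +x',10,(552,62),(89,298))
show('bolt hinge -x',10,(563,247),(230,233))
show('post top',113,(510,136),(186,125))
show('knob top',139,(397,268),(348,79))
show('barhole',99,(274,412),(514,159))
show('blockhole',85,(150,165),(396,325))
show('canister top',76,(328,155),(288,265))
for n,p,q in (('bl c1',(70,84),(382,395)),('c2',(177,79),(312,347)),('c3',(184,248),(446,280)),('c4',(79,252),(512,327))): show(n,85,p,q)
for n,p in (('base',(42,75)),('b',(594,45)),('b',(607,263)),('b',(57,293))): print(onz(T,t(*p),10).round(1))
# pin
p1=((277+.5)/8-.5+450,(210+.5)/8-.5+280); p2=((671+.5-480)/8-.5+260,(54+.5)/8-.5+140)
print('pin top',onz(T,p1,95),onz(S,p2,95),tri(T,p1,S,p2))
E
```

```text
bolt TL? strike,+x top [605.2 140.   10. ] scene [602.5 138.2  10. ] tri [604.5 140.1  12.6] gap 0.9
bolt strike,-x top [520.7 133.8  10. ] scene [518.4 132.9  10. ] tri [520.1 134.1  11.8] gap 1.2
bolt hinge +x top [621.1 -82.8  10. ] scene [618.1 -84.4  10. ] tri [620.1 -82.1  12.4] gap 1.6
bolt hinge -x top [537.1 -88.2  10. ] scene [533.5 -90.8  10. ] tri [536.3 -87.4  13.2] gap 1.4
post top top [575.8 -54.7 113. ] scene [578.3 -48.7 113. ] tri [575.7 -54.7 109. ] gap 1.4
knob top top [519.1  -7.6 139. ] scene [519.9  -3.5 139. ] tri [518.5  -7.2 136.7] gap 1.8
barhole top [460.8  40.7  99. ] scene [461.3  43.2  99. ] tri [460.4  41.1  97.5] gap 1.2
blockhole top [564.   94.9  85. ] scene [565.6  97.1  85. ] tri [564.2  95.   83. ] gap 0.1
canister top top [570.4  19.5  76. ] scene [572.6  25.1  76. ] tri [570.2  19.9  71.9] gap 1.5
bl c1 top [598.  129.7  85. ] scene [596.8 131.   85. ] tri [597.4 130.3  84.8] gap 1.7
c2 top [600.9  84.2  85. ] scene [602.5  89.1  85. ] tri [600.7  84.8  81.5] gap 1.5
c3 top [529.1  79.8  85. ] scene [529.7  83.9  85. ] tri [528.4  80.5  82.4] gap 2.0
c4 top [526.6 124.1  85. ] scene [526.9 126.2  85. ] tri [526.3 124.6  83.7] gap 1.0
[611.4 148.9  10. ]
[ 629.2 -101.9   10. ]
[ 530.2 -108.1   10. ]
[512.4 139.5  10. ]
pin top [ 446.85891593 -272.63666053   95.        ] [ 446.6664082  -270.24646441   95.        ] (array([ 446.24253646, -272.47023861,   94.06290569]), np.float64(1.4752783695472047))
```

Both views agree: bracket yaw is about 4.1°, the hinge is at (576,-55), and its distances to the bar hole and knob are about 149.5 mm and 74 mm, as listed. The bar stands at about 0.81 rad. The pin is at (446.5,-272). First move: to above the knob.

```bash
cat >> h.py <<'E'
def go(x,y,z,yaw=None,show=True):
    q=r.sense(); R=Ro.from_euler('xyz',q['tcp_rot'],degrees=True)
    d=R.inv().apply(np.array([x,y,z])-q['tool_pos'])/1000
    print('tool shift m',d.round(4),'rows>=',round(np.linalg.norm(d)/.05,2))
    if yaw is not None:
        W=Ro.from_euler('xyz',[180,0,yaw],degrees=True)
        print('turn rotvec',(R.inv()*W).as_rotvec().round(4))
def st():
    q=r.sense(); print(q['time'],q['tool_pos'].round(1),q['tcp_rot'].round(1),q['ft_force'].round(1),q['wrist_torque'].round(2),round(q['finger_gap'],1),q['joint_pos'].round(1))
E
python3 -c "
from h import *
go(519.5,-7,230,140.3)"
```

```text
tool shift m [ 0.4943 -0.4399  0.0012] rows>= 13.23
turn rotvec [-8.0000e-04 -1.9000e-03 -2.1499e+00]
```

>>> {"fn": "carry_out", "kwargs": {"increments": [[[0.034,-0.03,0],[0,0,0],0],[[0.034,-0.03,0],[0,0,0],0],[[0.034,-0.03,0],[0,0,0],0],[[0.034,-0.03,0],[0,0,0],0],[[0.034,-0.03,0],[0,0,0],0],[[0.034,-0.03,0],[0,0,0],0],[[0.034,-0.03,0],[0,0,0],0],[[0.034,-0.03,0],[0,0,0],0],[[0.034,-0.03,0],[0,0,0],0],[[0.034,-0.03,0],[0,0,0],0],[[0.034,-0.03,0],[0,0,0],0],[[0.034,-0.03,0],[0,0,0],0]]}}

```text
time: 1.3
tool_pos: [465.5, -93.6, 225.5]
tcp_rot: [-179.5, 0.1, 16.5]
ft_force: [1.6, -1.7, 0.1]
finger_gap: 85.6
```

```bash
python3 -c "
from h import *
st();go(519.5,-7,230,140.3)"
```

```text
1.3 [465.5 -93.6 225.5] [-1.795e+02  1.000e-01  1.650e+01] [ 1.6 -1.7  0.1] [ 0.01  0.02 -0.02] 85.6 [-17.9 -11.8 104.6   0.4  87.5  55.6]
tool shift m [ 0.0764 -0.0678 -0.004 ] rows>= 2.04
turn rotvec [-0.0074 -0.0089 -2.1605]
```

>>> {"fn": "carry_out", "kwargs": {"increments": [[[0.038,-0.034,-0.002],[0,0,0],0],[[0.038,-0.034,-0.002],[0,0,0],0],[[0,0,0],[-0.001,-0.001,-0.145],0],[[0,0,0],[0,0,-0.145],0],[[0,0,0],[0,0,-0.145],0],[[0,0,0],[0,0,-0.145],0],[[0,0,0],[0,0,-0.145],0],[[0,0,0],[0,0,-0.145],0],[[0,0,0],[0,0,-0.145],0],[[0,0,0],[0,0,-0.145],0],[[0,0,0],[0,0,-0.145],0],[[0,0,0],[0,0,-0.145],0]]}}

```text
time: 2.5
tool_pos: [516.2, 1.2, 223.3]
tcp_rot: [-179.2, -0.7, 102.3]
ft_force: [0.1, -0.1, 0.2]
finger_gap: 85.3
```

```bash
python3 -c "
from h import *
st();go(519.5,-7,200,140.3)"
```

```text
2.5 [516.2   1.2 223.3] [-179.2   -0.7  102.3] [ 0.1 -0.1  0.2] [ 0.06 -0.    0.03] 85.3 [ -5.9  -4.5  98.2   0.5  87.2 -18.3]
tool shift m [-0.009   0.0018  0.0232] rows>= 0.5
turn rotvec [-0.0086 -0.0168 -0.6624]
```

>>> {"fn": "carry_out", "kwargs": {"increments": [[[-0.009,0.002,0],[-0.009,-0.017,-0.14],0],[[0,0,0],[0,0,-0.14],0],[[0,0,0],[0,0,-0.14],0],[[0,0,0],[0,0,-0.14],0],[[0,0,0],[0,0,-0.12],0],[[0,0,0.02],[0,0,0],0]]}}

```text
time: 3.1
tool_pos: [519.9, -7.5, 202.8]
tcp_rot: [-179.7, 0.0, 143.3]
ft_force: [0.7, 0.4, 0.4]
finger_gap: 85.5
```

```bash
python3 -c "
from h import *
st();go(519.3,-7.3,107,140.3)"
```

```text
3.1 [519.9  -7.5 202.8] [-179.7    0.   143.3] [0.7 0.4 0.4] [ 0.06  0.01 -0.02] 85.5 [ -6.3  -4.  100.   -0.3  84.1 -59.6]
tool shift m [0.0007 0.0003 0.0957] rows>= 1.92
turn rotvec [-0.005   0.001   0.0525]
```

>>> {"fn": "carry_out", "kwargs": {"increments": [[[0,0,0.025],[0,0,0.025],0],[[0,0,0.025],[0,0,0.025],0],[[0,0,0.025],[0,0,0],0],[[0,0,0.015],[0,0,0],0.3],[[0,0,0.004],[0,0,0],0.6],[[0,0,0],[0,0,0],0.7],[[0,0,0],[0,0,0],0.7]], "newtons": 20}}

```text
time: 3.8
tool_pos: [516.3, -7.6, 101.4]
tcp_rot: [-179.5, -0.3, 140.4]
ft_force: [-0.0, 0.2, 0.2]
finger_gap: 28.2
```

```bash
python3 -c "
from h import *
st();go(519.3,-7.3,107,140.3);shot('top','t1.png');s=shot('scene','s1.png')
cv2.imwrite('pics/s1z.png',cv2.resize(s['image'][130:310,220:420],None,fx=3,fy=3))"
```

```text
3.8 [516.3  -7.6 101.4] [-179.5   -0.3  140.4] [-0.   0.2  0.2] [-0.02  0.03 -0.04] 28.2 [ -6.3   0.9 106.1  -0.3  73.5 -56.6]
tool shift m [-0.0021  0.0021 -0.0056] rows>= 0.13
turn rotvec [-0.0089 -0.0048  0.0012]
```

View pics/s1z.png

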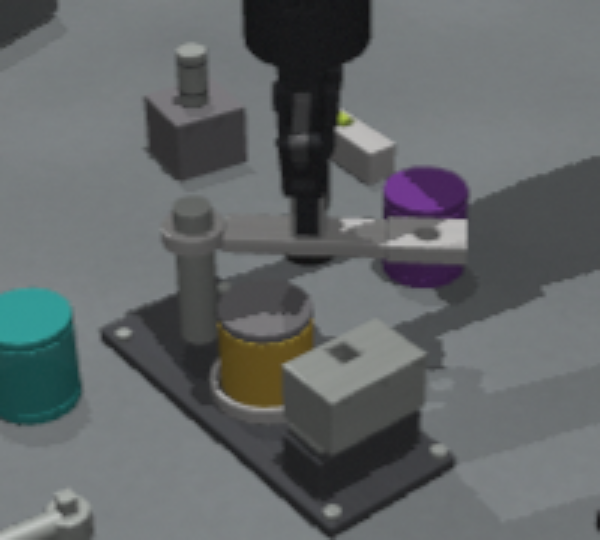

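The fingers straddle the knob, at around (310,225) in the crop. I'll raise slightly and grip lightly.

>>> {"fn": "carry_out", "kwargs": {"increments": [[[-0.002,0.002,-0.007],[0,0,0],0.7],[[0,0,0],[0,0,0],1],[[0,0,0],[0,0,0],1],[[0,0,0],[0,0,0],1]], "newtons": 20}}

```text
time: 4.3
tool_pos: [521.2, -7.5, 111.7]
tcp_rot: [-179.6, -0.1, 140.4]
ft_force: [0.9, 0.1, -3.6]
finger_gap: 15.2
```

```bash
python3 -c "
from h import *
st()
H=np.array([575.8,-54.8])
q=r.sense()
c=q['tool_pos'][:2]-H;print(np.linalg.norm(c),np.degrees(np.arctan2(c[1],c[0])))
"
```

```text
4.3 [521.2  -7.5 111.7] [-1.796e+02 -1.000e-01  1.404e+02] [ 0.9  0.1 -3.6] [-0.01 -0.23 -0.06] 15.2 [ -6.3   0.8 105.1  -0.3  74.4 -56.6]
72.24255523329332 139.0938066341013
```

>>> {"fn": "carry_out", "kwargs": {"increments": [[[-0.0002,0.005,0],[0,0,0.067],1],[[-0.0002,0.005,0],[0,0,0.067],1],[[-0.0002,0.005,0],[0,0,0.067],1],[[-0.0002,0.005,0],[0,0,0.067],1],[[-0.0002,0.005,0],[0,0,0.067],1],[[0,0,0],[0,0,0],1]]}}

```text
time: 4.9
tool_pos: [540.4, 8.6, 111.7]
tcp_rot: [-179.6, 0.1, 120.4]
ft_force: [1.4, 0.4, -0.4]
finger_gap: 15.6
```

```bash
cat >>h.py <<'E'
def bar():
    st()
    H=np.array([575.8,-54.8]);q=r.sense()
    c=q['tool_pos'][:2]-H;print(np.linalg.norm(c),np.degrees(np.arctan2(c[1],c[0])))
E
python3 -c "
from h import *
bar()"
```

```text
4.9 [540.4   8.6 111.7] [-1.796e+02  1.000e-01  1.204e+02] [ 1.4  0.4 -0.4] [ 0.15 -0.27 -0.07] 15.6 [ -4.3   3.8 102.   -0.3  74.5 -34.7]
72.6057990786976 119.15070689494624
```

>>> {"fn": "carry_out", "kwargs": {"increments": [[[-0.0002,0.0046,0],[0,0,0.064],1],[[-0.0002,0.0046,0],[0,0,0.064],1],[[-0.0002,0.0046,0],[0,0,0.064],1],[[-0.0002,0.0046,0],[0,0,0.064],1],[[-0.0002,0.0046,0],[0,0,0.064],1],[[-0.0002,0.0046,0],[0,0,0.064],1],[[0,0,0],[0,0,0],1]]}}

```text
time: 5.6
tool_pos: [566.1, 17.4, 111.7]
tcp_rot: [-179.6, 0.2, 98.5]
ft_force: [0.9, 1.0, -2.5]
finger_gap: 15.1
```

```bash
python3 -c "
from h import *
bar();shot('top','t2.png');s=shot('scene','s2.png')
cv2.imwrite('pics/s2z.png',cv2.resize(s['image'][130:310,220:420],None,fx=3,fy=3))"
```

```text
5.6 [566.1  17.4 111.7] [-179.6    0.2   98.5] [ 0.9  1.  -2.5] [ 0.13 -0.37 -0.05] 15.1 [ -3.2   7.7  97.8  -0.3  74.8 -11.7]
72.89693537024121 97.66433441593769
```

View pics/s2z.png

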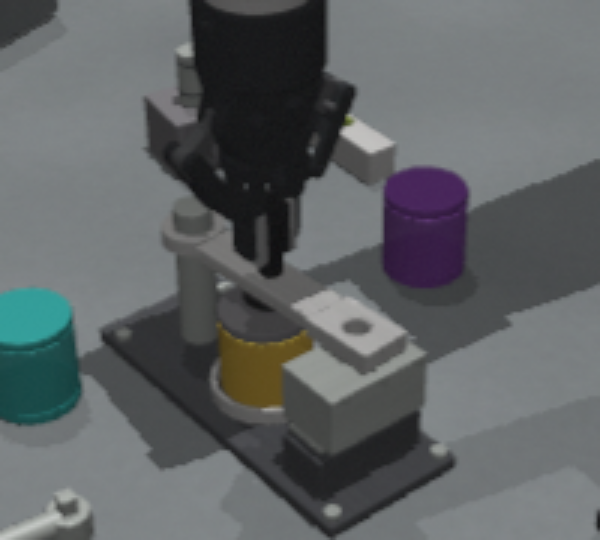

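The bar now lies over the canister with its hole at (357,326) in the crop. About 3.2° more is needed.

>>> {"fn": "carry_out", "kwargs": {"increments": [[[-0.0001,0.002,0],[0,0,0.035],1],[[-0.0001,0.002,0],[0,0,0.033],1],[[0,0,0],[0,0,0],1]]}}

```text
time: 6.0
tool_pos: [569.4, 17.9, 111.7]
tcp_rot: [-179.6, 0.2, 95.1]
ft_force: [3.3, 1.2, -3.5]
finger_gap: 15.2
```

```bash
python3 -c "
from h import *
bar()
s=r.snapshot('scene')['image'];s0=shot('top','t3.png')['image']
a=cv2.resize(s[210:290,280:380],None,fx=4,fy=4,interpolation=2)
b=cv2.resize(s0[215:295,280:380],None,fx=4,fy=4,interpolation=2)
cv2.imwrite('pics/z3.png',np.hstack([a,b]))
shot('scene','s3.png')"
```

```text
6.0 [569.4  17.9 111.7] [-179.6    0.2   95.1] [ 3.3  1.2 -3.5] [ 0.11 -0.66  0.15] 15.2 [-3.2  8.2 97.3 -0.3 74.9 -8.2]
72.9404884103806 95.0358289882832
```

View pics/z3.png

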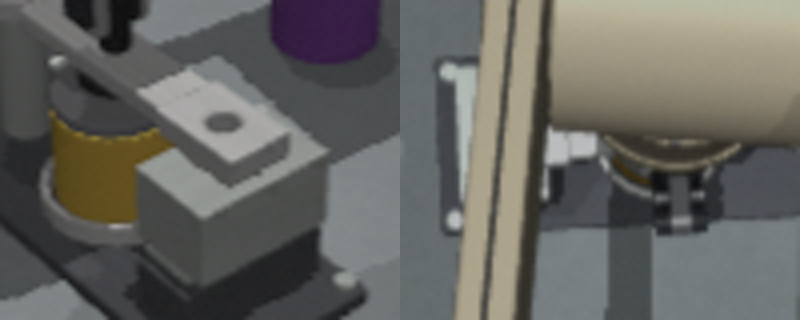

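>>> {"fn": "carry_out", "kwargs": {"increments": [[[0,0,0],[0,0,0],0.6],[[0,0,0],[0,0,0],0.2],[[0,0,0],[0,0,0],0],[[0,0,-0.02],[0,0,0],0],[[0,0,-0.03],[0,0,0],0],[[0,0,-0.035],[0,0,0],0]]}}

```text
time: 6.75
tool_pos: [564.3, 17.8, 192.3]
tcp_rot: [-178.8, 0.1, 95.2]
ft_force: [0.5, 0.9, -1.1]
finger_gap: 85.3
```

```bash
python3 -c "
from h import *
st();go(446.5,-272,190,95)"
```

```text
6.75 [564.3  17.8 192.3] [-1.788e+02  1.000e-01  9.520e+01] [ 0.5  0.9 -1.1] [ 0.01 -0.01  0.04] 85.3 [-3.2  4.4 92.6 -0.3 84.1 -8.4]
tool shift m [-0.2779 -0.1436  0.0061] rows>= 6.26
turn rotvec [-0.0215  0.0024  0.0039]
```

>>> {"fn": "carry_out", "kwargs": {"increments": [[[-0.04,-0.0205,0],[-0.02,0,0],0],[[-0.04,-0.0205,0],[0,0,0],0],[[-0.04,-0.0205,0],[0,0,0],0],[[-0.04,-0.0205,0],[0,0,0],0],[[-0.04,-0.0205,0],[0,0,0],0],[[-0.04,-0.0205,0],[0,0,0],0],[[-0.038,-0.0205,0],[0,0,0],0],[[0,0,0],[0,0,0],0]]}}

```text
time: 7.55
tool_pos: [446.9, -282.2, 203.1]
tcp_rot: [179.3, 0.5, 95.7]
ft_force: [0.5, 0.9, 0.2]
finger_gap: 85.4
```

```bash
python3 -c "
from h import *
st();go(446.5,-272,190,95)
s0=shot('top','t4.png')['image'];s=shot('scene','s4.png')['image']
a=cv2.resize(s[210:290,280:380],None,fx=4,fy=4,interpolation=2)
b=cv2.resize(s0[215:295,280:380],None,fx=4,fy=4,interpolation=2)
cv2.imwrite('pics/z4.png',np.vstack([np.hstack([a,b]),cv2.resize(np.hstack([s[60:220,200:400],s0[230:390,400:600]]),(800,320))[:280]]))"
```

```text
7.55 [ 446.9 -282.2  203.1] [179.3   0.5  95.7] [0.5 0.9 0.2] [ 0.    0.04 -0.01] 85.4 [-37.9  -3.7  99.6   0.2  83.2 -43.6]
tool shift m [0.0103 0.0005 0.013 ] rows>= 0.33
turn rotvec [0.013  0.0084 0.0115]
```

View pics/z4.png

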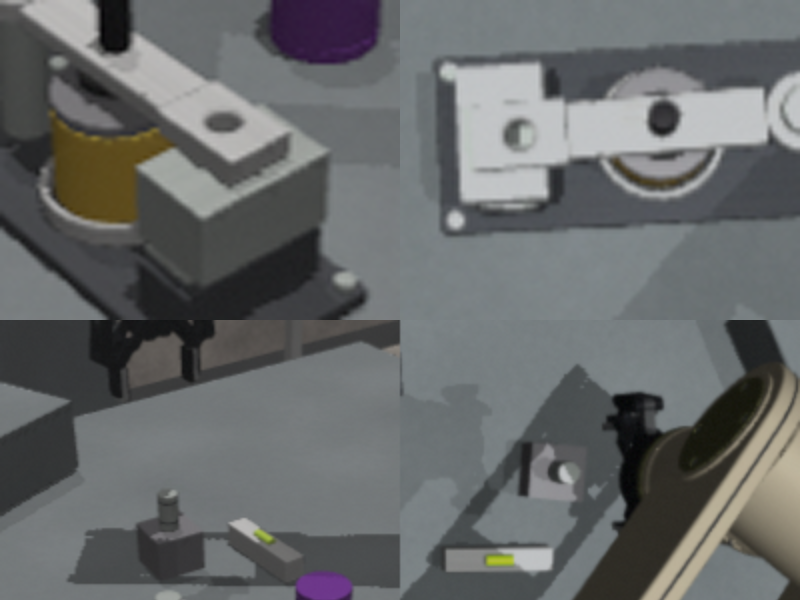

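```bash
python3 -c "
from h import *
T=load('t4.png');S=load('s4.png')
p=r.sense()['tool_pos'];print(proj(T,p),proj(S,p),proj(T,[446.5,-272.4,95]),proj(S,[446.5,-272.4,95]))
print(onz(T,(280+(119.5)/4-.5,215+(133.5)/4-.5),99), onz(S,(280+(224.5)/4-.5,210+(123)/4-.5),99))
print('knob',onz(T,(280+(263.5)/4-.5,215+(117.5)/4-.5),139))
cv2.imwrite('pics/s4b.png',S['image'][:250,150:400]);cv2.imwrite('pics/t4b.png',T['image'])
"
```

```text
[[503.56822746 305.78463192]] [[277.98572966 100.82066512]] [[484.07700898 305.9839238 ]] [[283.02023358 145.95068308]]
[562.08470908  94.65918071  99.        ] [562.52544565  97.87144476  99.        ]
knob [567.58090188  20.3493936  139.        ]
```

View pics/s4b.png

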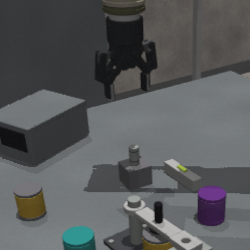

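View pics/t4b.png

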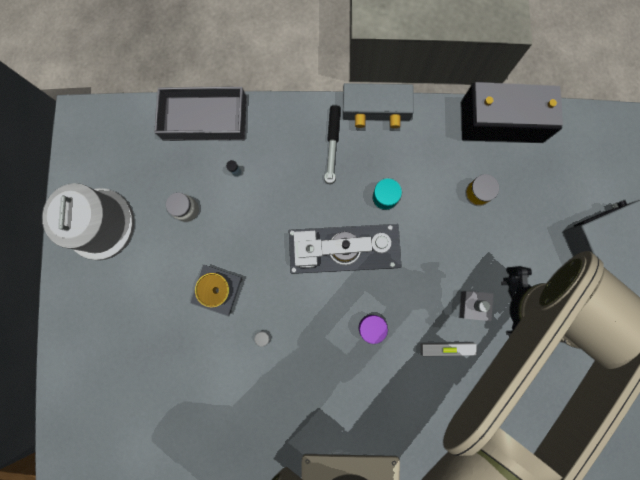

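The bar hole is at about (562.1,94.7) and the block hole at about (564,94.9), so they align within 2 mm. Next, descend over the pin.

>>> {"fn": "carry_out", "kwargs": {"increments": [[[0.01,0.0005,0.013],[0.013,0.008,0.011],0],[[0,0,0.03],[0,0,0],0],[[0,0,0.02],[0,0,0],0],[[0,0,0],[0,0,0],0]]}}

```text
time: 8.05
tool_pos: [450.5, -261.3, 136.4]
tcp_rot: [-180.0, -0.3, 95.4]
ft_force: [-1.0, 0.1, 0.2]
finger_gap: 85.5
```

```bash
python3 -c "
from h import *
st();go(446.8,-272.5,62,95)"
```

```text
8.05 [ 450.5 -261.3  136.4] [-180.    -0.3   95.4] [-1.   0.1  0.2] [ 0.02 -0.07 -0.01] 85.5 [-35.9  -0.9 104.    0.2  77.  -41.3]
tool shift m [-0.0111 -0.0047  0.0743] rows>= 1.51
turn rotvec [-0.0005 -0.0045  0.0064]
```

>>> {"fn": "carry_out", "kwargs": {"increments": [[[-0.006,-0.003,0],[0,-0.004,0.006],0],[[0,0,0],[0,0,0],0],[[0,0,0],[0,0,0],0]]}}

```text
time: 8.35
tool_pos: [449.2, -264.9, 137.0]
tcp_rot: [-179.9, -0.1, 95.2]
ft_force: [-0.7, 0.9, 0.2]
finger_gap: 85.3
```

```bash
python3 -c "
from h import *
st();go(446.8,-272.5,62,95)"
```

```text
8.35 [ 449.2 -264.9  137. ] [-1.799e+02 -1.000e-01  9.520e+01] [-0.7  0.9  0.2] [ 0.06  0.04 -0.03] 85.3 [-36.2  -0.9 104.    0.   77.  -41.4]
tool shift m [-0.0074 -0.003   0.075 ] rows>= 1.51
turn rotvec [-0.0012 -0.0011  0.004 ]
```

>>> {"fn": "carry_out", "kwargs": {"increments": [[[-0.0074,-0.003,0],[0,0,0],0],[[-0.002,-0.001,0],[0,0,0],0],[[0,0,0.025],[0,0,0],0],[[0,0,0.015],[0,0,0],0],[[0,0,0],[0,0,0],0]]}}

```text
time: 8.85
tool_pos: [448.0, -278.3, 100.2]
tcp_rot: [179.7, 0.2, 95.1]
ft_force: [0.3, -0.7, -0.0]
finger_gap: 85.5
```

```bash
python3 -c "
from h import *
st();go(446.8,-272.5,62,95)"
```

```text
8.85 [ 448.  -278.3  100.2] [179.7   0.2  95.1] [ 0.3 -0.7 -0. ] [-0.02 -0.06 -0.01] 85.5 [-37.4   1.9 105.3  -0.   72.5 -42.6]
tool shift m [ 0.0061 -0.0008  0.0382] rows>= 0.77
turn rotvec [0.0045 0.0043 0.0026]
```

>>> {"fn": "carry_out", "kwargs": {"increments": [[[0.005,-0.0006,0],[0.004,0.004,0.002],0],[[0,0,0],[0,0,0],0],[[0.001,0,0.006],[0,0,0],0],[[0,0,0.006],[0,0,0],0],[[0,0,0.006],[0,0,0],0],[[0,0,0],[0,0,0],0]]}}

```text
time: 9.45
tool_pos: [447.8, -272.7, 83.3]
tcp_rot: [179.9, 0.1, 95.0]
ft_force: [-0.4, 0.6, -0.9]
finger_gap: 85.0
```

```bash
python3 -c "
from h import *
st();go(446.8,-272.5,62,95)"
```

```text
9.45 [ 447.8 -272.7   83.3] [1.799e+02 1.000e-01 9.500e+01] [-0.4  0.6 -0.9] [-0.01 -0.04 -0.01] 85.0 [-37.    2.8 106.3   0.   70.8 -42. ]
tool shift m [ 0.0003 -0.0011  0.0213] rows>= 0.43
turn rotvec [0.0023 0.0017 0.0004]
```

>>> {"fn": "carry_out", "kwargs": {"increments": [[[0,-0.001,0.006],[0,0,0],0.1],[[0,0,0.006],[0,0,0],0.3],[[0,0,0.006],[0,0,0],0.4],[[0,0,0],[0,0,0],0.5],[[0,0,0],[0,0,0],0.55]], "newtons": 30}}

```text
time: 9.95
tool_pos: [446.5, -272.7, 63.1]
tcp_rot: [179.9, 0.1, 95.0]
ft_force: [-0.2, -0.0, 0.7]
finger_gap: 38.7
```

```bash
python3 -c "
from h import *
st();go(446.8,-272.5,62,95)
s0=shot('top','t5.png')['image'];s=shot('scene','s5.png')['image']
cv2.imwrite('pics/z5.png',np.hstack([cv2.resize(s[100:200,240:340],(400,400)),cv2.resize(s0[255:355,430:530],(400,400))]))"
```

```text
9.95 [ 446.5 -272.7   63.1] [1.799e+02 1.000e-01 9.500e+01] [-0.2 -0.   0.7] [ 0.02 -0.02  0.02] 38.7 [-37.    4.1 107.1   0.   68.6 -42.1]
tool shift m [0.0001 0.0004 0.0011] rows>= 0.02
turn rotvec [0.0015 0.0011 0.0004]
```

View pics/z5.png

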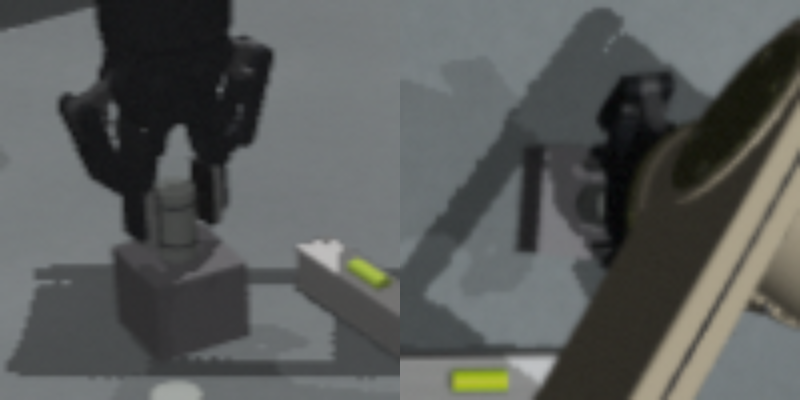

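The fingers are on either side of the pin head, which sits at (175,215) in the left crop. Gripping.

>>> {"fn": "carry_out", "kwargs": {"increments": [[[0,0,0],[0,0,0],1],[[0,0,0],[0,0,0],1],[[0,0,0],[0,0,0],1],[[0,0,0],[0,0,0],1]], "newtons": 60}}

```text
time: 10.45
tool_pos: [446.8, -272.9, 63.8]
tcp_rot: [179.9, 0.1, 95.0]
ft_force: [0.2, 0.1, -1.4]
finger_gap: 22.3
```

```bash
python3 -c "
from h import *
st()"
```

```text
10.45 [ 446.8 -272.9   63.8] [1.799e+02 1.000e-01 9.500e+01] [ 0.2  0.1 -1.4] [ 0.01 -0.05  0.02] 22.3 [-37.    4.1 107.1   0.   68.6 -42.1]
```

>>> {"fn": "carry_out", "kwargs": {"increments": [[[0,0,-0.006],[0,0,0],1],[[0,0,-0.012],[0,0,0],1],[[0,0,-0.015],[0,0,0],1],[[0,0,-0.015],[0,0,0],1],[[0,0,-0.02],[0,0,0],1],[[0,0,-0.025],[0,0,0],1],[[0,0,-0.025],[0,0,0],1],[[0,0,-0.025],[0,0,0],1],[[0,0,0],[0,0,0],1]]}}

```text
time: 11.35
tool_pos: [446.1, -272.4, 221.8]
tcp_rot: [179.7, 0.2, 95.0]
ft_force: [1.0, -0.8, -0.8]
finger_gap: 22.7
```

```bash
python3 -c "
from h import *
st();go(563.8,94.5,210,95)
s0=shot('top','t6.png')['image'];s=shot('scene','s6.png')['image']
cv2.imwrite('pics/z6.png',np.hstack([cv2.resize(s[50:200,220:370],(400,400)),cv2.resize(s0[205:355,430:580],(400,400))]))"
```

```text
11.35 [ 446.1 -272.4  221.8] [179.7   0.2  95. ] [ 1.  -0.8 -0.8] [-0.01  0.01  0.05] 22.7 [-37.   -4.7  98.6   0.   85.7 -42.1]
tool shift m [0.3553 0.1494 0.011 ] rows>= 7.71
turn rotvec [0.0048 0.0043 0.0004]
```

View pics/z6.png

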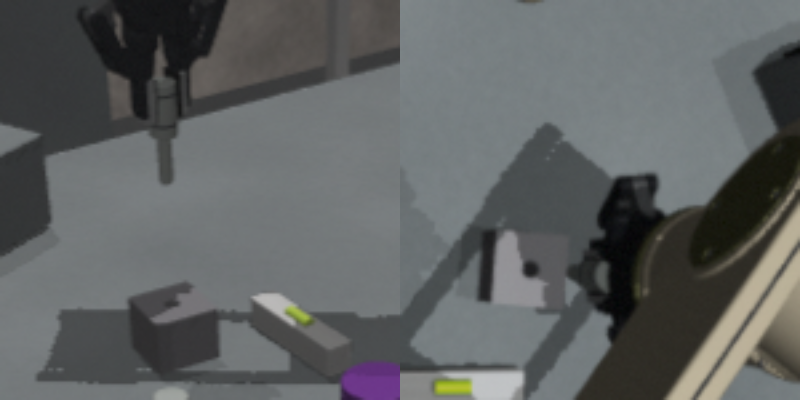

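The pin hangs upright from the grip, foot at (166,182) in the left crop. Carrying it over to the bar hole.

>>> {"fn": "carry_out", "kwargs": {"increments": [[[0.02,0.0085,0],[0.004,0.004,0],1],[[0.04,0.0168,0],[0,0,0],1],[[0.043,0.018,0],[0,0,0],1],[[0.043,0.018,0],[0,0,0],1],[[0.043,0.018,0],[0,0,0],1],[[0.043,0.018,0],[0,0,0],1],[[0.043,0.018,0],[0,0,0],1],[[0.025,0.011,0],[0,0,0],1],[[0.01,0.005,0],[0,0,0],1],[[0,0,0],[0,0,0],1],[[0,0,0],[0,0,0],1]]}}

```text
time: 12.55
tool_pos: [540.3, 61.2, 198.9]
tcp_rot: [-178.1, -0.6, 94.8]
ft_force: [0.1, -1.6, -2.2]
finger_gap: 22.1
```

```bash
python3 -c "
from h import *
st();go(563.8,94.4,180,95)"
```

```text
12.55 [540.3  61.2 198.9] [-178.1   -0.6   94.8] [ 0.1 -1.6 -2.2] [-0.06 -0.01 -0.09] 22.1 [ 0.8  1.6 94.9  0.5 85.5 -4.1]
tool shift m [0.0309 0.0268 0.0183] rows>= 0.9
turn rotvec [-0.033  -0.0103 -0.0035]
```

>>> {"fn": "carry_out", "kwargs": {"increments": [[[0.01,0.009,0],[-0.02,-0.007,-0.003],1],[[0.01,0.009,0],[-0.013,-0.003,0],1],[[0.008,0.007,0],[0,0,0],1],[[0,0,0],[0,0,0],1],[[0,0,0],[0,0,0],1]]}}

```text
time: 13.05
tool_pos: [564.5, 89.6, 198.2]
tcp_rot: [179.9, 0.1, 94.7]
ft_force: [0.3, 0.6, -2.6]
finger_gap: 22.3
```

```bash
python3 -c "
from h import *
st();go(563.8,94.4,180,95)"
```

```text
13.05 [564.5  89.6 198.2] [1.799e+02 1.000e-01 9.470e+01] [ 0.3  0.6 -2.6] [ 0.07  0.03 -0.01] 22.3 [ 3.9  3.9 92.5 -0.1 83.4 -0.7]
tool shift m [ 0.0048 -0.0004  0.0182] rows>= 0.38
turn rotvec [ 0.0025  0.0013 -0.0057]
```

>>> {"fn": "carry_out", "kwargs": {"increments": [[[0.005,0,0],[0.002,0.001,-0.005],1],[[0,0,0],[0,0,0],1],[[0,0,0.01],[0,0,0],1],[[0,0,0.01],[0,0,0],1],[[0,0,0],[0,0,0],1]]}}

```text
time: 13.55
tool_pos: [563.9, 94.3, 176.5]
tcp_rot: [180.0, 0.0, 95.0]
ft_force: [-0.9, 0.5, -0.7]
finger_gap: 22.4
```

```bash
python3 -c "
from h import *
st();go(563.8,94.4,160,95)
s0=shot('top','t7.png')['image'];s=shot('scene','s7.png')['image']
cv2.imwrite('pics/z7.png',np.hstack([cv2.resize(s[150:300,250:400],(400,400),interpolation=2),cv2.resize(s0[185:335,230:380],(400,400),interpolation=2)]))"
```

```text
13.55 [563.9  94.3 176.5] [180.   0.  95.] [-0.9  0.5 -0.7] [ 0.   -0.02 -0.01] 22.4 [ 4.4  4.9 93.8 -0.  81.3 -0.6]
tool shift m [ 0.0001 -0.      0.0165] rows>= 0.33
turn rotvec [ 0.0001  0.0006 -0.0008]
```

View pics/z7.png

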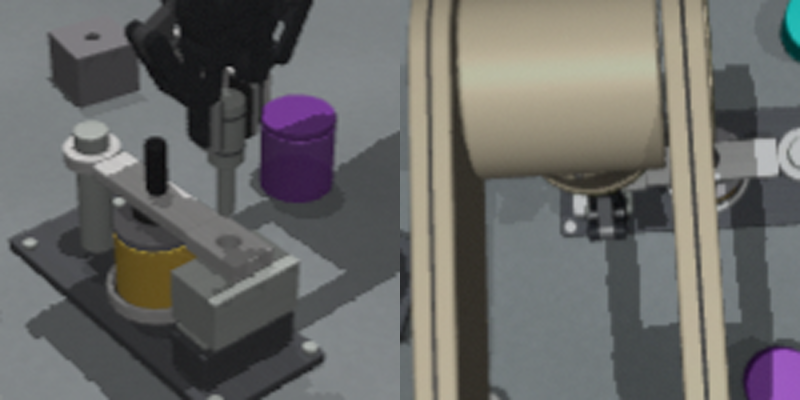

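```bash
python3 -c "
from h import *
S=load('s7.png')
k=150/400
for z in (119,120.7,123): print(onz(S,(226.5*k-.5+250,212.5*k-.5+150),z))
print(onz(S,(230.5*k-.5+250,241.5*k-.5+150),99))
print(proj(S,[[563.9,94.4,120.7]]),(226.5*k-.5+250,212.5*k-.5+150))
a=S['image'][205:265,305:365];cv2.imwrite('pics/z7b.png',cv2.resize(a,(600,600),interpolation=2))
"
```

```text
[561.20329845  92.36471123 119.        ]
[562.57788576  94.26802823 120.7       ]
[564.43762154  96.84310418 123.        ]
[561.76473672  97.74761398  99.        ]
[[333.85804707 229.48538234]] (334.4375, 229.1875)
```

View pics/z7b.png

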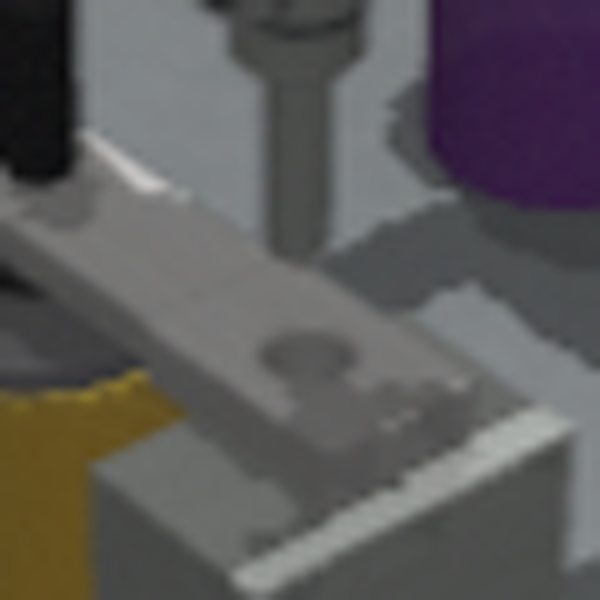

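```bash
python3 -c "
from h import *
S=load('s7.png')
print(proj(S,[[563.9,94.4,120.7],[563.9,94.4,99],[564.9,94.4,99],[563.9,95.4,99]]))
"
```

```text
[[333.85804707 229.48538234]
 [333.82261066 239.5465655 ]
 [333.35672458 239.74654911]
 [334.15668644 239.82816789]]
```

>>> {"fn": "carry_out", "kwargs": {"increments": [[[0.0003,-0.0004,0.006],[0,0,0],1],[[0,0,0.006],[0,0,0],1],[[0,0,0.005],[0,0,0],1],[[0,0,0.003],[0,0,0],1],[[0,0,0],[0,0,0],1]]}}

```text
time: 14.15
tool_pos: [564.3, 94.5, 156.6]
tcp_rot: [179.9, 0.0, 94.9]
ft_force: [0.5, -0.8, -1.9]
finger_gap: 22.5
```

```bash
python3 -c "
from h import *
st();go(563.5,94.6,155,95)
s=shot('scene','s8.png')['image']
a=s[205:265,305:365];cv2.imwrite('pics/z8.png',cv2.resize(a,(600,600),interpolation=2))"
```

```text
14.15 [564.3  94.5 156.6] [179.9   0.   94.9] [ 0.5 -0.8 -1.9] [-0.06  0.01 -0.02] 22.5 [ 4.4  5.7 95.  -0.  79.1 -0.5]
tool shift m [ 0.0002 -0.0008  0.0016] rows>= 0.04
turn rotvec [ 0.0024  0.0006 -0.001 ]
```

View pics/z8.png

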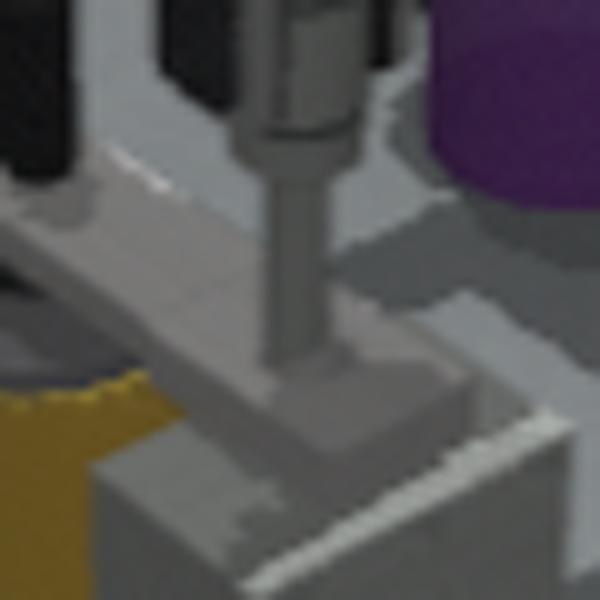

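>>> {"fn": "carry_out", "kwargs": {"increments": [[[0.0008,-0.0015,0],[0.002,0,0],1],[[0,0,0.003],[0,0,0],1],[[0,0,0.003],[0,0,0],1],[[0,0,0],[0,0,0],1]]}}

```text
time: 14.6
tool_pos: [563.2, 95.3, 151.1]
tcp_rot: [179.9, 0.0, 94.9]
ft_force: [-0.8, -0.3, -1.6]
finger_gap: 22.6
```

```bash
python3 -c "
from h import *
st();go(563.3,94.9,145,95)"
```

```text
14.6 [563.2  95.3 151.1] [179.9   0.   94.9] [-0.8 -0.3 -1.6] [0.02 0.05 0.02] 22.6 [ 4.5  5.9 95.5 -0.  78.5 -0.5]
tool shift m [-0.0004  0.0001  0.0061] rows>= 0.12
turn rotvec [ 0.0017  0.0006 -0.001 ]
```

The foot is in the bar hole with no force. Next, down to near the block top.

>>> {"fn": "carry_out", "kwargs": {"increments": [[[0,0,0.0025],[0,0,0],1],[[0,0,0.0025],[0,0,0],1],[[0,0,0.0025],[0,0,0],1],[[0,0,0],[0,0,0],1]]}}

```text
time: 15.0
tool_pos: [563.2, 95.3, 142.9]
tcp_rot: [179.9, 0.0, 94.9]
ft_force: [-0.4, -0.3, -1.7]
finger_gap: 22.4
```

```bash
python3 -c "
from h import *
st();go(563.7,94.9,141,95)"
```

```text
15.0 [563.2  95.3 142.9] [179.9   0.   94.9] [-0.4 -0.3 -1.7] [-0.02  0.04  0.06] 22.4 [ 4.5  6.3 95.9 -0.  77.7 -0.5]
tool shift m [-0.0004  0.0004  0.0019] rows>= 0.04
turn rotvec [ 0.0018  0.0006 -0.001 ]
```

>>> {"fn": "carry_out", "kwargs": {"increments": [[[-0.0004,0.0005,0.0015],[0,0,0],1],[[0,0,0.0015],[0,0,0],1],[[0,0,0.001],[0,0,0],1],[[0,0,0],[0,0,0],1]]}}

```text
time: 15.4
tool_pos: [563.7, 94.9, 138.5]
tcp_rot: [179.9, 0.0, 94.9]
ft_force: [0.2, 0.3, -2.0]
finger_gap: 22.8
```

```bash
python3 -c "
from h import *
st();go(563.7,94.9,137,95)"
```

```text
15.4 [563.7  94.9 138.5] [179.9   0.   94.9] [ 0.2  0.3 -2. ] [-0.01  0.01 -0.04] 22.8 [ 4.4  6.6 96.1 -0.  77.2 -0.5]
tool shift m [ 0.     -0.0001  0.0015] rows>= 0.03
turn rotvec [ 0.0015  0.0006 -0.001 ]
```

>>> {"fn": "carry_out", "kwargs": {"increments": [[[0,0,0.0015],[0,0,0],1],[[0,0,0.0015],[0,0,0],1],[[0,0,0.0015],[0,0,0],1],[[0,0,0],[0,0,0],1]]}}

```text
time: 15.8
tool_pos: [563.8, 94.9, 133.8]
tcp_rot: [179.9, 0.0, 94.9]
ft_force: [0.6, 0.3, -2.3]
finger_gap: 22.1
```

```bash
python3 -c "
from h import *
st();go(563.7,94.9,130,95)"
```

```text
15.8 [563.8  94.9 133.8] [179.9   0.   94.9] [ 0.6  0.3 -2.3] [-0.01  0.04 -0.01] 22.1 [ 4.4  6.8 96.3 -0.  76.7 -0.5]
tool shift m [ 0.     -0.0001  0.0038] rows>= 0.08
turn rotvec [ 0.0016  0.0006 -0.001 ]
```

>>> {"fn": "carry_out", "kwargs": {"increments": [[[0,0,0.002],[0,0,0],1],[[0,0,0.002],[0,0,0],1],[[0,0,0.002],[0,0,0],1],[[0,0,0],[0,0,0],1]]}}

```text
time: 16.2
tool_pos: [563.8, 94.9, 127.2]
tcp_rot: [179.9, 0.0, 94.9]
ft_force: [0.5, 0.1, -1.7]
finger_gap: 22.5
```

```bash
python3 -c "
from h import *
st()"
```

```text
16.2 [563.8  94.9 127.2] [179.9   0.   94.9] [ 0.5  0.1 -1.7] [-0.   -0.02 -0.03] 22.5 [ 4.4  7.2 96.6 -0.  76.1 -0.5]
```

>>> {"fn": "carry_out", "kwargs": {"increments": [[[0,0,0.002],[0,0,0],1],[[0,0,0.002],[0,0,0],1],[[0,0,0.002],[0,0,0],1],[[0,0,0.002],[0,0,0],1],[[0,0,0.001],[0,0,0],1],[[0,0,0],[0,0,0],1]]}}

```text
time: 16.8
tool_pos: [563.8, 94.9, 117.3]
tcp_rot: [179.9, 0.0, 94.9]
ft_force: [0.3, -0.6, -1.7]
finger_gap: 22.2
```

```bash
python3 -c "
from h import *
st()"
```

```text
16.8 [563.8  94.9 117.3] [179.9   0.   94.9] [ 0.3 -0.6 -1.7] [-0.01 -0.03 -0.04] 22.2 [ 4.4  7.8 97.1 -0.  75.  -0.5]
```

About 4.5 mm left. Going gently until the head meets the bar.

>>> {"fn": "carry_out", "kwargs": {"increments": [[[0,0,0.001],[0,0,0],1],[[0,0,0.001],[0,0,0],1],[[0,0,0.001],[0,0,0],1],[[0,0,0],[0,0,0],1]]}}

```text
time: 17.2
tool_pos: [564.0, 94.9, 114.2]
tcp_rot: [179.9, 0.0, 94.9]
ft_force: [0.7, -0.0, -2.6]
finger_gap: 22.5
```

```bash
python3 -c "
from h import *
st()
s=shot('scene','s9.png')['image']
a=s[195:275,295:375];cv2.imwrite('pics/z9.png',cv2.resize(a,(600,600),interpolation=2))"
```

```text
17.2 [564.   94.9 114.2] [179.9   0.   94.9] [ 0.7 -0.  -2.6] [ 0.    0.01 -0.02] 22.5 [ 4.4  8.  97.3 -0.  74.7 -0.5]
```

View pics/z9.png

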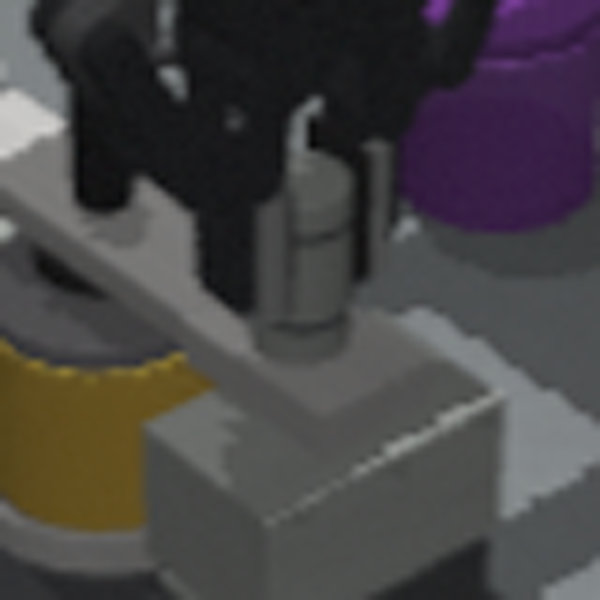

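The head's underside, at (305,350), is within about 1 mm of the bar.

>>> {"fn": "carry_out", "kwargs": {"increments": [[[0,0,0.0008],[0,0,0],1],[[0,0,0.0006],[0,0,0],1],[[0,0,0],[0,0,0],1]]}}

```text
time: 17.55
tool_pos: [564.1, 94.9, 112.9]
tcp_rot: [179.9, 0.0, 94.9]
ft_force: [-0.7, 0.4, -1.8]
finger_gap: 22.7
```

```bash
python3 -c "
from h import *
st()"
```

```text
17.55 [564.1  94.9 112.9] [179.9   0.   94.9] [-0.7  0.4 -1.8] [-0.01 -0.01 -0.03] 22.7 [ 4.4  8.  97.3 -0.  74.5 -0.5]
```

>>> {"fn": "carry_out", "kwargs": {"increments": [[[0,0,0.0005],[0,0,0],1],[[0,0,0],[0,0,0],1]]}}

```text
time: 17.75
tool_pos: [564.3, 94.9, 112.8]
tcp_rot: [179.8, 0.0, 94.9]
ft_force: [-0.4, 0.2, -3.0]
finger_gap: 22.8
```

>>> {"fn": "carry_out", "kwargs": {"increments": [[[0,0,0.0005],[0,0,0],1],[[0,0,0],[0,0,0],1]]}}

```text
time: 17.95
tool_pos: [564.6, 95.0, 112.8]
tcp_rot: [179.8, 0.0, 94.9]
ft_force: [-0.8, -0.3, -1.2]
finger_gap: 22.5
```

>>> {"fn": "carry_out", "kwargs": {"increments": [[[0,-0.0005,0.0008],[0.002,0,0],1],[[0,0,0.0008],[0,0,0],1]]}}

```text
time: 18.15
tool_pos: [565.3, 95.0, 112.7]
tcp_rot: [179.8, 0.0, 94.9]
ft_force: [-0.7, 1.0, 6.1]
finger_gap: 22.5
```

```bash
python3 -c "
from h import *
st()
s=shot('scene','s10.png')['image']
a=s[195:275,295:375];cv2.imwrite('pics/z10.png',cv2.resize(a,(600,600),interpolation=2))"
```

```text
18.15 [565.3  95.  112.7] [179.8   0.   94.9] [-0.7  1.   6.1] [-0.05  0.23 -0.05] 22.5 [ 4.4  8.1 97.2 -0.  74.4 -0.5]
```

View pics/z10.png

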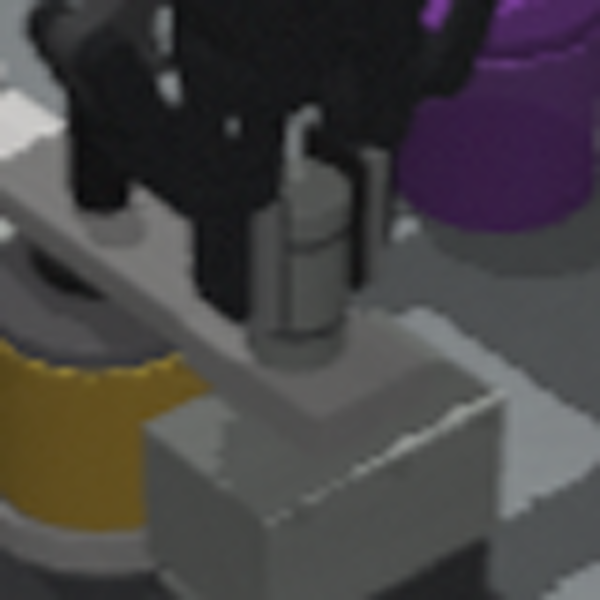

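The force went from about -2 N (pin weight) to +6 N, exactly at the predicted home height, so the head is on the bar. Releasing and withdrawing.

>>> {"fn": "carry_out", "kwargs": {"increments": [[[0,0,0],[0,0,0],0.6],[[0,0,0],[0,0,0],0.3],[[0,0,0],[0,0,0],0],[[0,0,0],[0,0,0],0],[[0,0,-0.01],[0,0,0],0],[[0,0,-0.02],[0,0,0],0],[[0,0,-0.03],[0,0,0],0],[[0,0,-0.03],[0,0,0],0],[[0,0,-0.02],[0,0,0],0]], "newtons": 20}}

```text
time: 19.1
tool_pos: [561.6, 94.8, 223.1]
tcp_rot: [-179.7, 0.0, 94.9]
ft_force: [1.3, -0.7, 0.3]
finger_gap: 85.7
```

```bash
python3 -c "
from h import *
st();go(400,-150,230)"
```

```text
19.1 [561.6  94.8 223.1] [-179.7    0.    94.9] [ 1.3 -0.7  0.3] [-0.02  0.02 -0.01] 85.7 [ 4.4  3.3 90.6 -0.  86.4 -0.5]
tool shift m [-0.23   -0.1821 -0.0058] rows>= 5.87
```

>>> {"fn": "carry_out", "kwargs": {"increments": [[[-0.03,-0.024,-0.002],[0,0,0],0],[[-0.035,-0.028,-0.001],[0,0,0],0],[[-0.035,-0.028,-0.001],[0,0,0],0],[[-0.035,-0.028,-0.001],[0,0,0],0],[[-0.035,-0.028,-0.001],[0,0,0],0],[[-0.03,-0.024,0],[0,0,0],0],[[-0.02,-0.01,0],[0,0,0],0],[[0,0,0],[0,0,0],0],[[0,0,0],[0,0,0],0]]}}

```text
time: 20.0
tool_pos: [409.6, -146.5, 242.4]
tcp_rot: [179.3, 0.3, 95.1]
ft_force: [-0.2, 0.2, -0.3]
finger_gap: 85.7
```

```bash
python3 -c "
from h import *
st()
s0=shot('top','t11.png')['image'];s=shot('scene','s11.png')['image']
a=np.hstack([s[190:290,270:390],s0[205:305,275:395]]);cv2.imwrite('pics/z11.png',cv2.resize(a,(800,333),interpolation=2))"
```

```text
20.0 [ 409.6 -146.5  242.4] [179.3   0.3  95.1] [-0.2  0.2 -0.3] [-0.02  0.06 -0.01] 85.7 [-2.650e+01 -2.010e+01  1.097e+02  1.000e-01  8.960e+01 -3.160e+01]
```

View pics/z11.png

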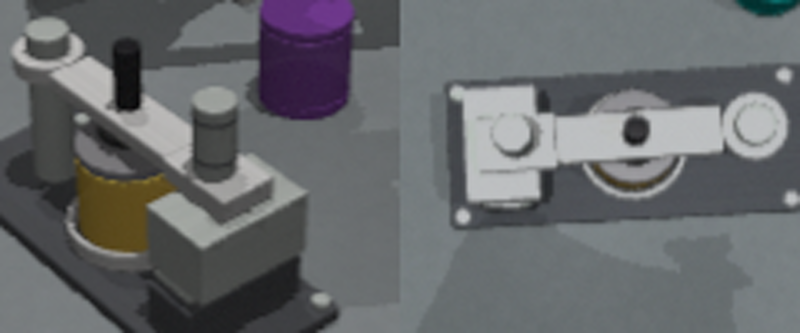

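View pics/t11.png

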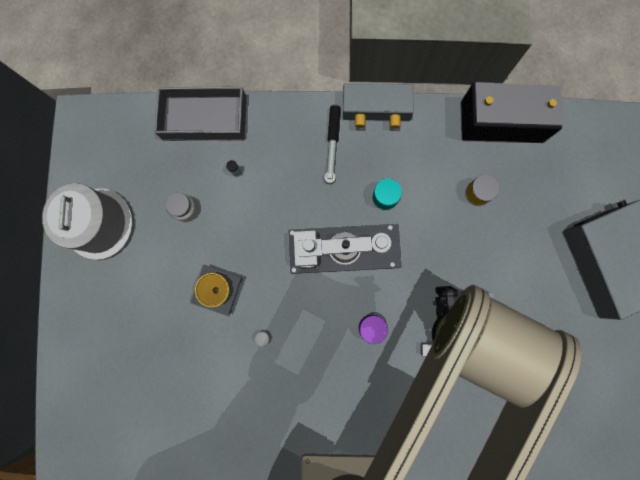

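View pics/s11.png

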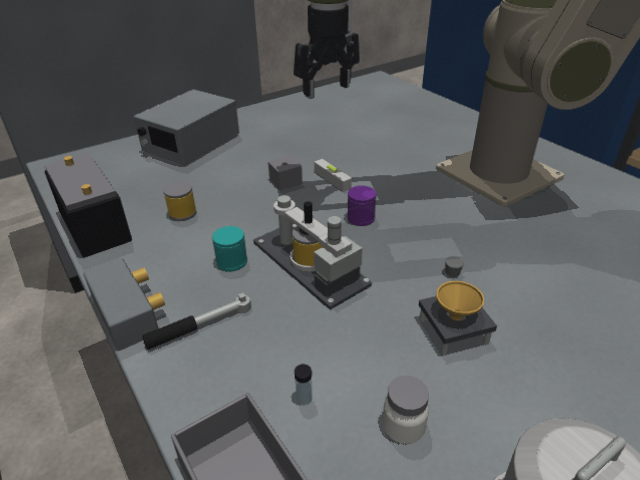

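The pin is upright, with its head on the bar at (214,103) in the crop. The canister is in its collar and the other things are where they were. One check of the head's height, then I hand in.

```bash
python3 -c "
from h import *
k=.3
T=load('t11.png');S=load('s11.png')
print(tri(T,(112.5*k-.5+275,135.5*k-.5+205),S,(214.5*k-.5+270,103*k-.5+190)))
print(r.hand_in())"
```

```text
(array([563.89981723,  94.7570575 , 139.94994707]), np.float64(0.5552915110432338))
the job is handed in; nothing more can be done
None
```

The bar is swung over the yellow canister, and the pin is fully home through the bar into the strike block, with its head on the bar. I released the pin, backed the arm clear and handed the job in at about 20 s.

**How it went:**
- **Bar:** I gripped the knob lightly and swung the bar until its hole was within 2 mm of the block hole, which was visible in the camera images.
- **Pin:** I took it from its stand and lowered it in small steps, and it went into the block hole on the first try with no resistance.
- **Force:** The readings showed only the pin's weight (about 2 N) until the head met the bar. There the upward force reached about 6 N, at the height predicted for fully home (TCP 112.7 mm against 112.8).

**Last checks:**
- **Pictures:** They show the pin upright with its head on the bar and the canister in its collar. Everything else I could see is where it started. The arm partly hid the spirit level from the top camera, but it looked unmoved in the scene view.
- **Disagreement:** Measuring the top of the pin head from both cameras gave a height of 140 mm instead of 144. The same method read the hinge post 4 mm low before I moved anything (109 instead of 113 mm), so I take it as camera calibration error. Its position, (564, 95), matches the block hole.

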